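Select reagent line five and start dosing

TASK

With a fingertip, push the black lever on top of the dosing unit clockwise (seen from above), click by click, until it rests in the fifth click position counted from the broad off mark, without going past it; then press the round start key on the small box right down and let it come up. Only push gently: do not grip the lever, do not press the key before the lever is set, and leave everything else on the bench standing where it is.

Things in the scene. Friction and masses are not known exactly. Their poses are not given: they have to be found in the camera images.
- selector (a joint): selector lever angle, rad, growing clockwise seen from above. Eight click positions 0.5236 rad (30 deg) apart: off = position 0 reads 0, position 5 reads 2.618, the last is 7. A spring detent pulls it into the nearest position (it tips over half-way between two) and holds it there; pushing it over takes about 2 to 5 N near its end. It starts in position 0, 1 or 2.
- dosing_unit: white box fixed to the bench, 170 (x) by 230 (y) by 60 mm high, origin at the centre of its underside, z up; left or right, yaw within 0.4 rad. Dark ticks lie round the lever, 60 to 72 mm from its axis: the broad one (10 mm) is off = position 0, the seven narrow ones (3.5 mm) clockwise from it are 1 to 7. At position 0 the lever points along the box's +y, at 3 along its +x.
- selector_axis (a point): point on the lever's vertical turning axis at the level of the unit's top face (60 mm above the bench), at x = 10, y = 40 mm in the unit's frame.
- lever_tip (a point): outer end of the lever, on its centre line and top edge, 56 mm from the axis, 38 mm above the box's top; moves with it. The lever is an upright black bar 14 mm thick, from 14 mm behind the axis to 56 mm in front, its sides 10 to 38 mm above the box's top, on a hub of 24 mm radius, 12 mm high; a thin white line on top runs to the tip.
- key_box: small white box fixed to the bench, 110 by 110 by 45 mm high, origin at the centre of its underside; it carries the start key.
- start_key_top (a point): centre of the top face of the start key, a round black push key of 16 mm radius in a grey collar on the small box; it is pressed straight down.
- start_key (a joint): how far the start key is down, in m: 0 up, 0.006 right down (takes about 5 N); springs back up.
- vial: small capped glass vial, 28 mm diameter, 50 mm high, standing on the dosing unit's top near a corner; leave alone. Origin at the centre of its underside.
- beaker: open glass beaker, 70 mm diameter, 85 mm high, on the bench; leave alone. Origin at the centre of its underside.
- reagent_bottle: amber bottle, 68 mm diameter, 140 mm high, on the bench; leave alone. Origin at the centre of its underside.
- sample_jar: glass jar with grey cap, 48 mm diameter, 55 mm high, standing beside the key box; leave alone. Origin at the centre of its underside.
- crucible: white ceramic crucible, 44 mm diameter, 30 mm high, on the bench behind the dosing unit; leave alone. Origin at the centre of its underside.
- spatula: spatula 170 mm long lying on the bench; leave alone. Origin under its middle.
- stopper: grey conical stopper, 38 mm diameter, 36 mm high, on the bench; leave alone. Origin at the centre of its underside.

How it is judged:
By the outcome, as a careful person would: the job done as asked, in the order asked, and still so for the second after the job is handed in, with the robot touching nothing.
It also fails if it takes over 70 s, if anything falls off the work surface, if the arm or the gripper's body presses on something with over 40 N, if the wrist force passes 120 N, or if a joint passes its speed limit or range.

ROBOT

A 7-joint arm with a two-finger parallel gripper is mounted at the origin on the work surface. World frame = base frame: x ahead of the robot, y to its left, z up, the work surface at z = 0. Lengths are in m, angles in rad, forces in N, time in s.
With the tool pointing down it reaches from about 0.425 to 0.925 m from the base axis. Payload 6.8 kg.
Tool frame: the origin (TCP) lies at the very end of the fingers, on their centre line; the grasp point (between the pads) lies r.grip_depth behind it (r.grip_depth is the distance from the TCP to the grasp point, in m); z points along the fingers, x is the direction in which the jaws open and shut, and the axes are right-handed (so a half turn about z gives the same grasp; the last joint's range is limited). The gripper opens to 85 mm and grips with 20 to 120 N. Pads are 22 mm wide; open, the fingers measure 114 mm over their backs; the gripper's body (76 mm by 85 mm) begins 54 mm behind the grasp point. The pads swing forward as they close: fully open they stand 13 mm farther back than shut.
Start: joints at [0.996, 0.477, 0.022, 1.555, -0.011, 1.109, -0.083], TCP at [0.304, -0.603, 0.231] pointing down, gripper open.
Joint ranges: [-2.96, 2.96], [-0.34, 2.1], [-1.41, 1.46], [0.24, 2.44], [-1.37, 4.51], [0.17, 1.92], [-2.96, 2.96]. Speed limits (rad/s): [2.39, 2.39, 3.14, 3.14, 3.14, 3.14, 3.14].

INTERFACE

Orientations are given as a rotation vector (axis times angle).
In Python, from bench import readout, grab_frame, workorder, r gives the robot as it stands.
- The arm moves only by the shell command python3 -m handwheel 'ROWS' [FORCE]. ROWS is text: rows parted by semicolons, each of 7 numbers parted by spaces: the shift along the tool's x, y, z in mm, then the turn, a rotation vector about the tool's x, y, z in degrees, then the finger opening in mm, from 0 to 85.4. A call has 1 to 12 rows; each row is the pose to reach, as a shift and turn from the pose commanded when the call began, along the tool's axes at that moment; what a row does not reach only later rows make up. A row lasts 1/8 s, in which the tool goes at most 62.5 mm and 10.7 degrees, less where a joint would pass 70% of its speed; a pose out of reach is approached as far as the arm can. A call with a gripper value outside its range is refused whole. The fingers move at their own pace and stop on an object; FORCE is the grip in N (left out, the last holds). Time passes only in rows, so rows that repeat a pose let the fingers close. It gives the time, the measured TCP pose, the force and the opening at its end, in the units of the state.
- readout.get_obs(): the state, without advancing time (a new reading comes with each control period).
- grab_frame(name): name is "side" or "top" or "wrist"; returns a dict with "pixels" (480x640x3 uint8, red, green, blue), "fx", "fy", "cx", "cy" (pixels), "rvec" (rotation vector, rad) and "tvec" (3), from world to camera coordinates, as OpenCV has them. Camera axes: x right, y down, z forward; pixel columns grow to the right and rows downward; lengths in m; the calibration is good to about 2 mm. The wrist camera is an equidistant fisheye: a pixel r from the principal point sees the ray r / f radians off the axis. A picture is of the moment at which its call begins. There is no depth.
- workorder.hand_in(): hands the job in, once; it reports no verdict.
The state is a dict: "clock": time; "joints": joint angles; "qvel": joint speeds; "tau": joint torques, N m; "tcp_pos": TCP position; "orientation": TCP orientation; "contact_force": force on the tool from outside, world axes, zero at the start; "moment": the same for the moment, N m; "grip_width": finger opening in m.
Only numpy, scipy, OpenCV 4.12 (cv2) and the standard library are available. Lean on these libraries where they do the work, as an engineer would, in place of code of your own. Each camera call takes 0.05 s, during which the arm holds its last target.

## Working session

There is one attempt and no reset: what is moved stays moved. The work goes in short steps, Python scripts to look and compute and a shell command to move; the robot and the scene stay as the last step left them, time stands still between calls to the robot, and variables do not carry over. Pictures are saved under pics/ and viewed, and the job is handed in when it is done.

```bash
ls; mkdir -p pics
python3 - <<'E'
from bench import readout, grab_frame, workorder, r
import cv2
o=readout.get_obs(); print(o['clock'],o['tcp_pos'],o['orientation'],o['contact_force'],o['grip_width'],r.grip_depth)
for n in ['side','top','wrist']:
    f=grab_frame(n); cv2.imwrite(f'pics/{n}0.png',f['pixels'][:,:,::-1]); print(n,f['fx'],f['fy'],f['cx'],f['cy'],f['rvec'],f['tvec'])
E
```

```text
pics
0.0 [ 0.30347271 -0.60225681  0.23031538] [-2.67430456e+00  1.64696180e+00  2.57576787e-03] [-0.21182897 -0.24142722 -0.07336753] 0.0850753547996907 0.0187
side 439.4075639377662 439.4075639377662 318.34955871592666 238.89288620158618 [ 0.41205336 -2.76307508  1.15554588] [0.57346458 0.18614595 1.07919191]
top 541.5902097341884 541.5902097341884 322.3688229238361 242.25013007925654 [ 2.11828622 -2.18088     0.12959845] [0.0192346  0.59952188 1.26389322]
wrist 371.64829954431775 371.64829954431775 318.4570221167091 241.02383635072633 [-2.45274345  1.50794626  0.22891561] [-0.67351983 -0.03966908  0.37866274]
```

View pics/side0.png

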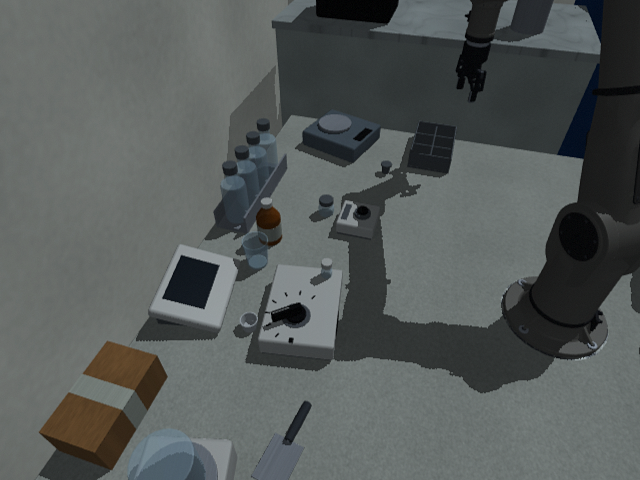

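View pics/top0.png

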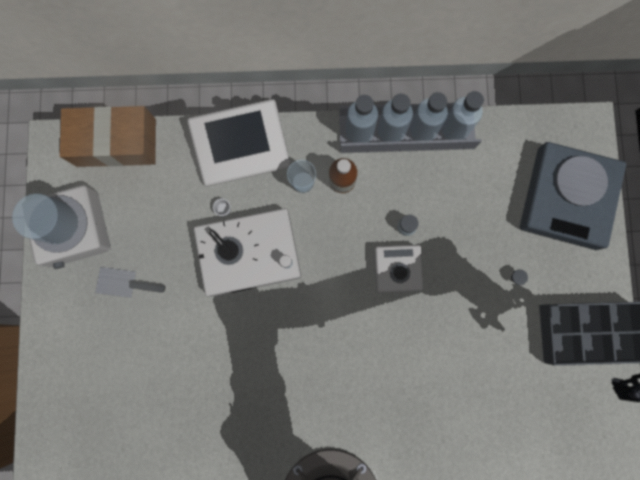

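View pics/wrist0.png

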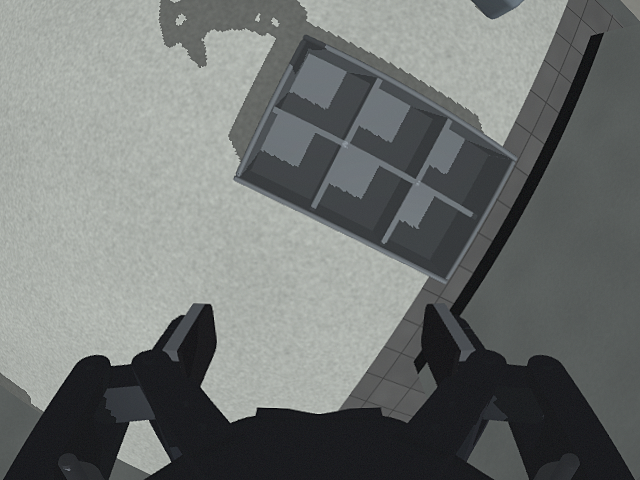

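The top view shows the dosing unit at about (247,250), the lever axis near (228,250), the tip near (210,231) and the broad tick at (201,256). The key box is at (400,270) with its key at (400,272). Next I'll measure these.

```bash
cat > h.py <<'E'
import numpy as np, cv2
from bench import readout, grab_frame, workorder, r
def K(f): return np.array([[f['fx'],0,f['cx']],[0,f['fy'],f['cy']],[0,0,1.]])
def RT(f): return cv2.Rodrigues(np.array(f['rvec']))[0], np.array(f['tvec'])
def ray(f,uv,fish=False):
    R,t=RT(f)
    x=(uv[0]-f['cx'])/f['fx']; y=(uv[1]-f['cy'])/f['fy']
    if fish:
        th=np.hypot(x,y); s=np.sin(th)/th if th>1e-9 else 1; d=np.array([x*s,y*s,np.cos(th)])
    else: d=np.array([x,y,1.])
    return -R.T@t, R.T@(d/np.linalg.norm(d))
def onz(f,uv,z,fish=False):
    c,d=ray(f,uv,fish); return c+d*(z-c[2])/d[2]
def tri(*rays):
    A=np.zeros((3,3));b=np.zeros(3)
    for c,d in rays:
        P=np.eye(3)-np.outer(d,d);A+=P;b+=P@c
    p=np.linalg.solve(A,b); return p,[np.linalg.norm((np.eye(3)-np.outer(d,d))@(p-c)) for c,d in rays]
def proj(f,p,fish=False):
    R,t=RT(f); q=R@np.array(p)+t
    if fish:
        rr=np.hypot(q[0],q[1]); th=np.arctan2(rr,q[2]); return np.array([f['cx']+f['fx']*th*q[0]/rr,f['cy']+f['fy']*th*q[1]/rr])
    return np.array([f['cx']+f['fx']*q[0]/q[2],f['cy']+f['fy']*q[1]/q[2]])
E
python3 - <<'E'
from h import *
import cv2
f=grab_frame('top'); g=grab_frame('side')
cv2.imwrite('pics/topc.png',cv2.resize(f['pixels'][190:310,180:340,::-1],None,fx=5,fy=5,interpolation=cv2.INTER_NEAREST))
cv2.imwrite('pics/topk.png',cv2.resize(f['pixels'][200:310,350:480,::-1],None,fx=5,fy=5,interpolation=cv2.INTER_NEAREST))
cv2.imwrite('pics/sidec.png',cv2.resize(g['pixels'][250:370,230:360,::-1],None,fx=5,fy=5,interpolation=cv2.INTER_NEAREST))
for uv in [(228,250),(201,256),(400,272),(210,231)]: print(uv,onz(f,uv,0.06))
m=(f['pixels'].min(2)>165).astype(np.uint8)
m=cv2.morphologyEx(m,cv2.MORPH_CLOSE,np.ones((9,9)))
for c in cv2.findContours(m,0,2)[0]:
    if cv2.contourArea(c)>300: 
        R=cv2.minAreaRect(c); print(R,[onz(f,p,.06)[:2].round(4).tolist() for p in cv2.boxPoints(R)])
E
```

```text
(228, 250) [0.58526634 0.22543221 0.06      ]
(201, 256) [0.57287864 0.28947409 0.06      ]
(400, 272) [ 0.52129093 -0.17845309  0.06      ]
(210, 231) [0.63204968 0.26805801 0.06      ]
((246.51922607421875, 252.09616088867188), (65.89501190185547, 92.76292419433594), 78.69007110595703) [[0.6383, 0.3048], [0.6756, 0.0873], [0.5205, 0.06], [0.4841, 0.2741]]
((239.3690948486328, 142.65020751953125), (66.47509002685547, 85.93121337890625), 76.60750579833984) [[0.9075, 0.317], [0.9516, 0.1116], [0.7874, 0.0771], [0.7445, 0.2793]]
```

View pics/topc.png

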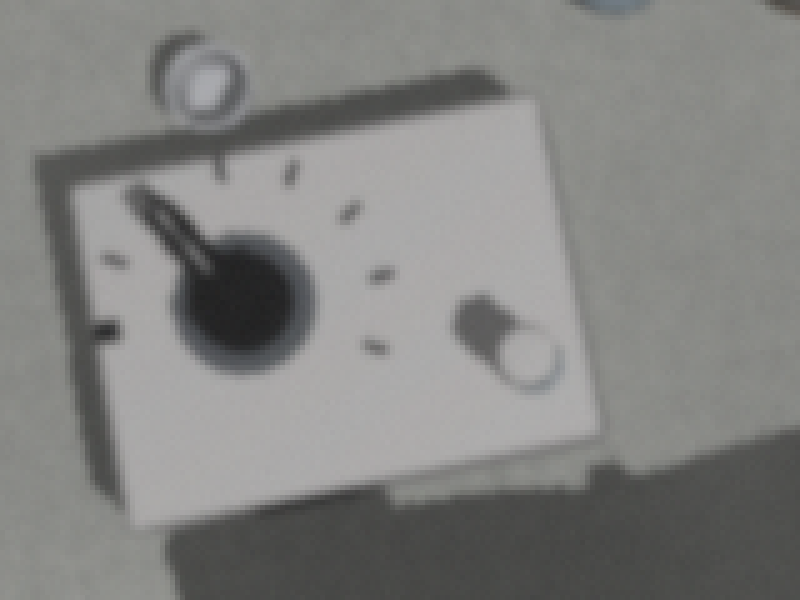

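View pics/topk.png

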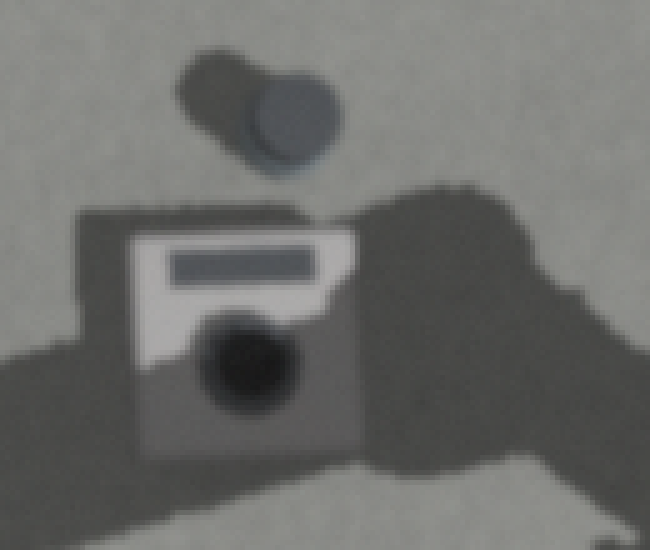

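View pics/sidec.png

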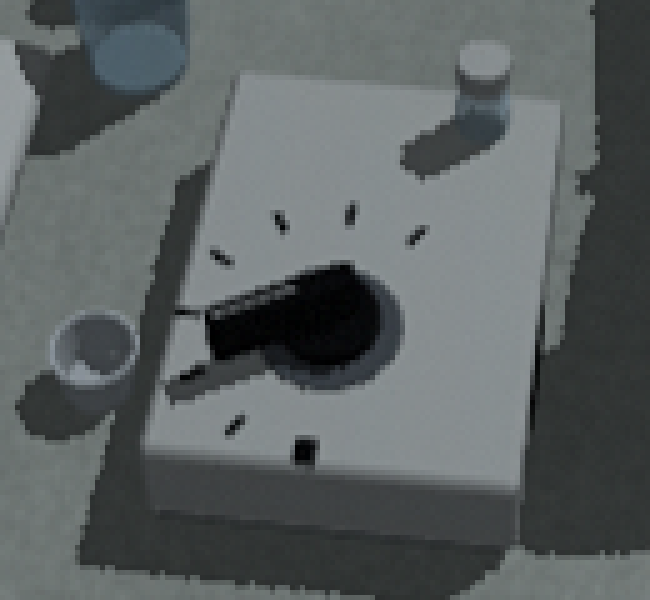

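Lever is at position 2: the ticks clockwise from broad off (crop 105,330) are 1 at (115,260), 2 hidden under the lever, 3 (222,165), 4 (290,172), 5 (350,212), 6 (382,275) and 7 (375,345). Now I'll triangulate the key points from both views.

Run:
```python
from h import *
f=grab_frame('top'); g=grab_frame('side')
T={0:(105,330),1:(115,260),3:(222,165),4:(291,172),5:(350,212),6:(382,274),7:(375,346)}
S={0:(305,450),1:(235,425),3:(190,312),2:None}
S={0:(305,450),1:(235,425),4:(221,257),5:(281,221),6:(351,213),7:(417,235)}
tp=lambda p:(p[0]/5+180-.4,p[1]/5+190-.4); sp=lambda p:(p[0]/5+230-.4,p[1]/5+250-.4)
P={}
for k in T:
    P[k]=onz(f,tp(T[k]),.06)
    s=''
    if k in S: s=tri(ray(f,tp(T[k])),ray(g,sp(S[k])))
    print(k,P[k].round(4),s)
# fit similarity: tick k at axis + 66mm*dir(phi0 - k*30deg)
from scipy.optimize import least_squares
ks=list(P)
def res(x): return np.concatenate([x[:2]+.066*np.array([np.cos(x[2]-k*np.pi/6),np.sin(x[2]-k*np.pi/6)])-P[k][:2] for k in ks])
q=least_squares(res,[.58,.22,1.57]); x=q.x; print('axis',x[:2],'off dir deg',np.degrees(x[2]),'rms mm',1e3*np.sqrt(np.mean(q.fun**2)))
yaw=x[2]-np.pi/2; print('yaw',yaw)
c,s=np.cos(yaw),np.sin(yaw);R=np.array([[c,-s],[s,c]])
o=x[:2]-R@[.01,.04]; print('origin',o)
for d in [(85,115),(85,-115),(-85,115),(-85,-115)]: print('corner',d,((proj(f,[*(o+R@(np.array(d)/1e3)),.06])+.4-[180,190])*5).round(), ((proj(g,[*(o+R@(np.array(d)/1e3)),.06])+.4-[230,250])*5).round())
# lever tip
tt=tp((137,190));st=sp((210,315)); print('tip',tri(ray(f,tt),ray(g,st)))
for k in (1,2,3): a=x[2]-k*np.pi/6; print(k,proj(f,[x[0]+.056*np.cos(a),x[1]+.056*np.sin(a),.098]),tt,proj(g,[x[0]+.056*np.cos(a),x[1]+.056*np.sin(a),.098]),st)
cv2.imwrite('pics/sidek.png',cv2.resize(g['pixels'][170:270,300:410,::-1],None,fx=5,fy=5,interpolation=cv2.INTER_NEAREST))
for p in [(525,350),(212,85)]: print(onz(f,tp(p),.11))
```

```text
0 [0.5739 0.2904 0.06  ] (array([0.57380796, 0.28993399, 0.06226759]), [np.float64(0.00020704159341612205), np.float64(0.00020704159341619532)])
1 [0.6071 0.2857 0.06  ] (array([0.60773874, 0.28575587, 0.0603979 ]), [np.float64(0.00066931031776343), np.float64(0.0006693103177635437)])
3 [0.6513 0.2346 0.06  ] 
4 [0.6469 0.2017 0.06  ] (array([0.64716087, 0.20160236, 0.06119225]), [np.float64(0.0004498980078147318), np.float64(0.00044989800781453115)])
5 [0.6268 0.1738 0.06  ] (array([0.6271095 , 0.17363708, 0.06182207]), [np.float64(0.0005879220525642869), np.float64(0.0005879220525641177)])
6 [0.5966 0.1589 0.06  ] (array([0.59695155, 0.15885292, 0.06118377]), [np.float64(0.00045967392161650004), np.float64(0.00045967392161640777)])
7 [0.5625 0.1627 0.06  ] (array([0.56267322, 0.16252117, 0.06145732]), [np.float64(0.0003462688048310688), np.float64(0.0003462688048308782)])
axis [0.5851446  0.22432696] off dir deg 99.70771884177192 rms mm 0.5916222039235844
yaw 0.1694316566468106
origin [0.58203268 0.18321351]
corner (85, 115) [ 62. 180.] [133. 451.]
corner (85, -115) [536.  86.] [236.  65.]
corner (-85, 115) [122. 531.] [519. 494.]
corner (-85, -115) [604. 434.] [567.  96.]
tip (array([0.62899496, 0.26396436, 0.10632411]), [np.float64(0.003846226863453845), np.float64(0.0038462268634540603)])
1 [202.62483775 240.43574756] (207.0, 227.6) [278.52077603 321.91709877] (271.6, 312.6)
2 [209.8676797  230.06579881] (207.0, 227.6) [271.14803151 313.20865016] (271.6, 312.6)
3 [221.23274921 224.5447581 ] (207.0, 227.6) [270.41058373 302.69555584] (271.6, 312.6)
[0.55347415 0.08790706 0.11      ]
[0.68003478 0.22947496 0.11      ]
```

View pics/sidek.png

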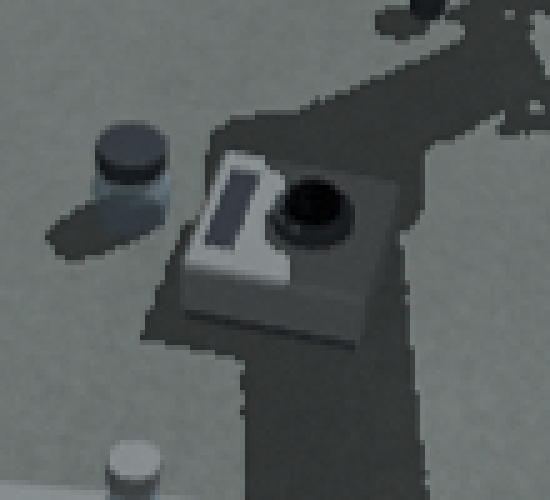

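```bash
cat >> h.py <<'E'
AX=np.array([.5851,.2243]); OFF=99.7
from scipy.spatial.transform import Rotation as Ro
def cur():
    o=readout.get_obs(); return np.array(o['tcp_pos']),Ro.from_rotvec(o['orientation']),o
def down(phi):  # tool x along phi (deg), z down
    a=np.radians(phi);x=np.array([np.cos(a),np.sin(a),0]);z=np.array([0,0,-1.]);return Ro.from_matrix(np.c_[x,np.cross(z,x),z])
def row(p,phi):
    t,R,o=cur(); return np.r_[R.inv().apply(np.array(p)-t)*1e3,(R.inv()*down(phi)).as_rotvec(degrees=True)].round(1)
def fing(phi,gap,rad=.046,z=.08):
    a=np.radians(phi);q=AX+rad*np.array([np.cos(a),np.sin(a)])+(.018+gap)*np.array([-np.sin(a),np.cos(a)]);return np.r_[q,z]
E
python3 - <<'E'
from h import *
f=grab_frame('top'); g=grab_frame('side')
print('key',tri(ray(f,(252/5+350-.4,365/5+200-.4)),ray(g,(317/5+300-.4,203/5+170-.4))))
t,R,o=cur(); m=R.as_matrix(); print(m.round(3)); w=grab_frame('wrist'); Rw,tw=RT(w); print('cam in tool',m.T@(-Rw.T@tw-t))
print(fing(39.7,.015), row(np.r_[fing(39.7,.015)[:2],.231],39.7))
E
```

```text
key (array([ 0.51969329, -0.17823091,  0.06125312]), [np.float64(0.0001024670061164197), np.float64(0.00010246700611670779)])
[[ 0.45  -0.893 -0.   ]
 [-0.893 -0.45   0.   ]
 [-0.     0.    -1.   ]]
cam in tool [-0.0006796  -0.07438466 -0.14205002]
[0.59941304 0.2790735  0.08      ] [-6.545e+02 -6.609e+02  3.000e-01 -0.000e+00  0.000e+00 -1.030e+02]
```

```bash
python3 -m handwheel '-327 -330 0 0 0 -51 0;-327 -330 0 0 0 -51 0;-327 -330 0 0 0 -51 0;-327 -330 0 0 0 -51 0;-327 -330 0 0 0 -51 0;-327 -330 0 0 0 -51 0;-327 -330 0 0 0 -51 0;-654 -661 0 0 0 -103 0;-654 -661 0 0 0 -103 0;-654 -661 0 0 0 -103 0;-654 -661 0 0 0 -103 0;-654 -661 0 0 0 -103 0' 20
python3 - <<'E'
from h import *
t,R,o=cur(); print(t,R.as_matrix().round(3),o['contact_force'],o['joints'])
print(row(np.r_[fing(39.7,.015)[:2],.231],39.7))
E
```

```text
clock: 2.0
tcp_pos: [0.5431, 0.1098, 0.2317]
orientation: [2.951, 1.075, 0.001]
contact_force: [0.1, -1.2, 0.4]
grip_width: -0.0
[0.54307547 0.10983856 0.23167126] [[ 0.766  0.643  0.001]
 [ 0.643 -0.766 -0.   ]
 [ 0.001  0.001 -1.   ]] [ 0.08580922 -1.24879228  0.41524219] [ 0.21494301  0.34866516 -0.65340377  1.81328677  0.24124664  1.05910045
  0.16988036]
[152.  -93.4   0.7   0.   -0.    0.3]
```

```bash
python3 -m handwheel '152 -93 0 0 0 0 0;152 -93 0 0 0 0 0;152 -93 0 0 0 0 0;152 -93 0 0 0 0 0;152 -93 0 0 0 0 0'
python3 - <<'E'
from h import *
t,R,o=cur(); print(t,R.as_matrix().round(3),o['contact_force'],o['joints'])
print(row(fing(39.7,.015),39.7))
for n in ['wrist','top','side']:
    f=grab_frame(n); cv2.imwrite(f'pics/{n}1.png',f['pixels'][:,:,::-1])
    a=np.radians(39.7)
    print(n,proj(f,[*AX,.06],n=='wrist'),proj(f,[AX[0]+.056*np.cos(a),AX[1]+.056*np.sin(a),.098],n=='wrist'))
E
```

```text
clock: 2.62
tcp_pos: [0.5998, 0.2763, 0.2309]
orientation: [2.954, 1.067, -0.001]
contact_force: [0.4, -0.4, -1.7]
grip_width: 0.0003
[0.59980755 0.27634729 0.23091916] [[ 0.769  0.639 -0.   ]
 [ 0.639 -0.769 -0.001]
 [-0.001  0.    -1.   ]] [ 0.41495604 -0.41147445 -1.70211423] [-0.08094442  0.53194074 -0.64259111  1.55775691  0.3376183   1.16594637
 -0.09804188]
[ 1.600e+00 -2.400e+00  1.509e+02  0.000e+00  1.000e-01  0.000e+00]
wrist [269.27004479 251.74783256] [333.51578161 267.36749963]
top [228.47787455 250.05567207] [209.88187081 230.08240564]
side [295.71855048 315.25272544] [271.17036573 313.20125026]
```

View pics/wrist1.png

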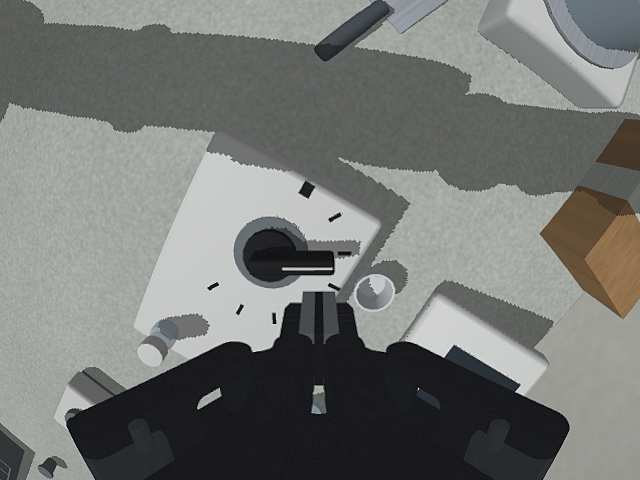

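Wrist view agrees with the fit: the lever tip is at (333,263) against a predicted (333.5,267), the hub is at (268,250), and the lever covers tick 2. Now descending on the counter-clockwise side.

```bash
python3 -m handwheel '1 -2 50 0 0 0 0;1 -2 100 0 0 0 0;1 -2 130 0 0 0 0;1 -2 151 0 0 0 0;1 -2 151 0 0 0 0;1 -2 151 0 0 0 0'
python3 - <<'E'
from h import *
t,R,o=cur(); print(t,o['contact_force'],o['joints'])
print(row(fing(39.7,.015),39.7))
for phi,gap in [(39.7,0.004),(34,0),(29,0),(24,0),(19,0),(12,0)]: print(phi,row(fing(phi,gap),phi))
f=grab_frame('wrist'); cv2.imwrite('pics/wrist2.png',f['pixels'][:,:,::-1])
E
```

```text
clock: 3.52
tcp_pos: [0.6002, 0.2795, 0.0819]
orientation: [-2.954, -1.067, -0.004]
contact_force: [0.1, -0.5, 0.5]
grip_width: 0.0003
[0.60023684 0.27946631 0.08185378] [ 0.14595449 -0.4918415   0.50439165] [-0.12879827  0.68543733 -0.5781      1.67377144  0.4513928   0.91649204
 -0.18936338]
[-0.9 -0.2  1.9  0.  -0.1  0. ]
39.7 [-0.9 10.8  1.9  0.  -0.1  0. ]
34 [ 0.7 19.4  1.9  0.  -0.1  5.7]
29 [ 1.6 23.6  1.9  0.  -0.1 10.7]
24 [ 2.3 27.9  1.9  0.  -0.1 15.7]
19 [ 2.5 32.2  1.9  0.  -0.1 20.7]
12 [ 2.2 38.2  1.9 -0.  -0.1 27.7]
```

View pics/wrist2.png

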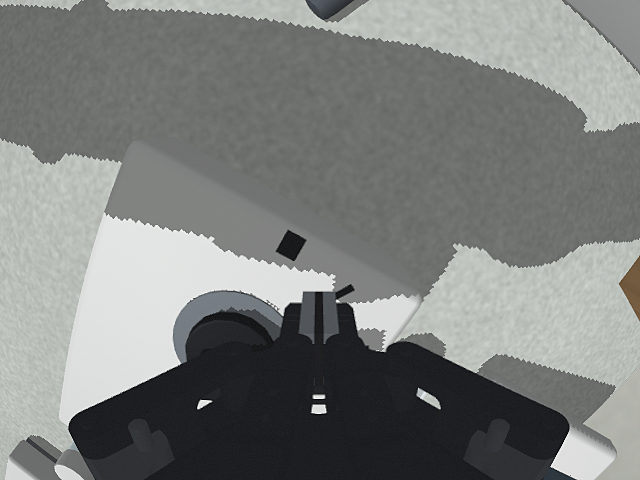

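The fingertip is beside the lever on its counter-clockwise side, with the lever hidden behind the gripper. First click: push to just past half-way (24.7°).

```bash
python3 -m handwheel '-1 11 2 0 0 0 0;0 15 2 0 0 2 0;0.7 19.4 2 0 0 5.7 0;1.2 21.5 2 0 0 8 0;1.6 23.6 2 0 0 10.7 0;2 25.7 2 0 0 13 0;2.3 27.9 2 0 0 15.7 0;2.4 30 2 0 0 18 0;2.5 32.2 2 0 0 20.7 0;2.5 32.2 2 0 0 20.7 0'
python3 - <<'E'
from h import *
t,R,o=cur(); print(t,o['contact_force'],R.as_matrix()[:,0])
print(row(fing(19,.0),19))
for n in ['top','side']:
    f=grab_frame(n); c=f['pixels'][200:290,190:290] if n=='top' else f['pixels'][250:350,230:340]
    cv2.imwrite(f'pics/{n}2.png',cv2.resize(c[:,:,::-1],None,fx=5,fy=5,interpolation=cv2.INTER_NEAREST))
E
```

```text
clock: 4.82
tcp_pos: [0.622, 0.2553, 0.0782]
orientation: [3.098, 0.518, -0.0]
contact_force: [-0.5, 0.5, -0.3]
grip_width: -0.0002
[0.6219995  0.25532582 0.07816508] [-0.51100454  0.51304152 -0.3233523 ] [ 9.45695934e-01  3.25052529e-01 -2.33121012e-04]
[ 1.  -0.7 -1.8  0.   0.  -0. ]
```

View pics/side2.png

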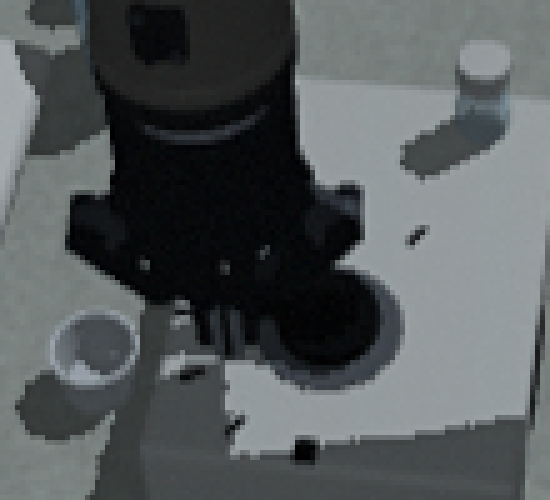

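View pics/top2.png

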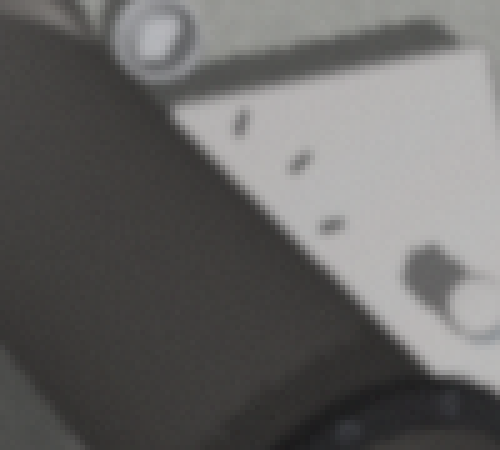

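Tick 2 is now uncovered in the side view (190,373), and the contact force is about zero, so the lever snapped ahead. Second click next.

Run:
```python
from h import *
for phi in (14,9,4,0,-4,-8,-11): print(phi,row(fing(phi,0),phi))
```

```text
14 [ 2.4  3.9 -1.7  0.   0.   5.1]
9 [ 3.5  8.1 -1.7  0.   0.  10.1]
4 [ 4.1 12.3 -1.7  0.   0.  15.1]
0 [ 4.4 15.8 -1.7  0.   0.  19.1]
-4 [ 4.4 19.2 -1.7  0.   0.  23.1]
-8 [ 4.2 22.7 -1.7  0.   0.  27.1]
-11 [ 3.9 25.2 -1.7  0.   0.  30.1]
```

```bash
python3 -m handwheel '2.4 4 -1.5 0 0 5 0;3.5 8 -1.5 0 0 10 0;4 10.2 -1.5 0 0 12.5 0;4.1 12.3 -1.5 0 0 15 0;4.2 14 -1.5 0 0 17 0;4.4 15.8 -1.5 0 0 19 0;4.4 17.5 -1.5 0 0 21 0;4.4 19.2 -1.5 0 0 23 0;4.3 21 -1.5 0 0 25 0;4.2 22.7 -1.5 0 0 27 0;3.9 25.2 -1.5 0 0 30 0;3.9 25.2 -1.5 0 0 30 0'
python3 - <<'E'
from h import *
t,R,o=cur(); print(t,o['contact_force'],R.as_matrix()[:,0])
for phi in (-11,-16,-21,-25,-29,-33,-37,-40,-43): print(phi,row(fing(phi,0),phi))
for n in ['wrist','side']:
    f=grab_frame(n); c=f['pixels'] if n!='side' else cv2.resize(f['pixels'][250:350,230:340],None,fx=5,fy=5,interpolation=cv2.INTER_NEAREST)
    cv2.imwrite(f'pics/{n}3.png',c[:,:,::-1])
E
```

```text
clock: 6.42
tcp_pos: [0.6337, 0.2327, 0.0796]
orientation: [3.126, -0.301, -0.0]
contact_force: [0.5, 0.4, -0.5]
grip_width: -0.0002
[0.63365608 0.23269861 0.07964143] [ 0.45997364  0.35424824 -0.52368882] [ 9.81604613e-01 -1.90925011e-01 -1.57525207e-04]
-11 [-0.1 -0.5 -0.4  0.1  0.  -0. ]
-16 [ 1.3  3.6 -0.4  0.1  0.   5. ]
-21 [ 2.4  7.8 -0.4  0.1  0.  10. ]
-25 [ 2.9 11.2 -0.3  0.1  0.  14. ]
-29 [ 3.3 14.6 -0.3  0.1  0.  18. ]
-33 [ 3.3 18.1 -0.3  0.1 -0.  22. ]
-37 [ 3.2 21.5 -0.3  0.1 -0.  26. ]
-40 [ 2.9 24.1 -0.3  0.1 -0.  29. ]
-43 [ 2.5 26.6 -0.3  0.1 -0.  32. ]
```

View pics/side3.png

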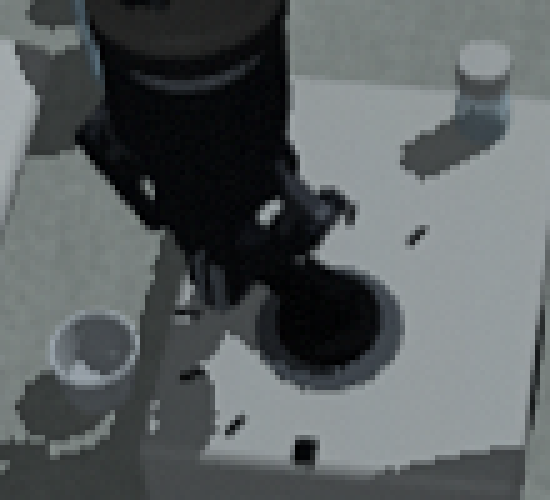

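View pics/wrist3.png

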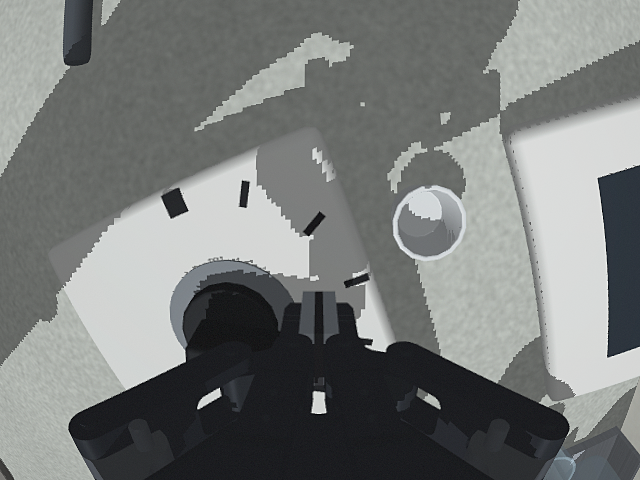

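Ticks 0 to 3 are uncovered, so the lever is at 4. The final click goes slowly, stopping at about -41° (half-way is -35.3°, position 5 is -50.3°).

```bash
python3 -m handwheel '1.3 3.6 -0.4 0 0 5 0;2.4 7.8 -0.4 0 0 10 0;2.7 9.5 -0.4 0 0 12 0;2.9 11.2 -0.4 0 0 14 0;3.1 13 -0.4 0 0 16 0;3.3 14.6 -0.4 0 0 18 0;3.3 16.3 -0.4 0 0 20 0;3.3 18.1 -0.4 0 0 22 0;3.2 19.8 -0.4 0 0 24 0;3.2 21.5 -0.4 0 0 26 0;2.9 24.1 -0.4 0 0 29 0;2.9 24.1 -0.4 0 0 29 0'
python3 - <<'E'
from h import *
t,R,o=cur(); print(t,o['contact_force'],R.as_matrix()[:,0],row(fing(-40,0),-40))
E
python3 -m handwheel '0 -6 0 0 0 0 0;0 -12 0 0 0 0 0;0 -12 -40 0 0 0 0;0 -12 -90 0 0 0 0;0 -12 -150 0 0 0 0;0 -12 -150 0 0 0 0'
python3 - <<'E'
from h import *
f=grab_frame('wrist'); cv2.imwrite('pics/wrist4.png',f['pixels'][:,:,::-1])
f=grab_frame('side'); cv2.imwrite('pics/side4.png',cv2.resize(f['pixels'][250:350,230:340],None,fx=5,fy=5,interpolation=cv2.INTER_NEAREST)[:,:,::-1])
t,R,o=cur(); print(t,R.as_matrix()[:,0])
E
```

```text
clock: 8.02
tcp_pos: [0.6319, 0.2085, 0.0801]
orientation: [2.951, -1.074, 0.0]
contact_force: [-0.5, 0.1, -0.7]
grip_width: 0.0002
[0.63189839 0.20847723 0.08008341] [-0.53094835  0.0883982  -0.7075925 ] [ 7.65984617e-01 -6.42858818e-01  3.27477076e-04] [-0.  -0.   0.1  0.  -0.  -0. ]
clock: 8.78
tcp_pos: [0.6429, 0.2205, 0.2367]
orientation: [-2.946, 1.07, -0.013]
contact_force: [0.5, -0.9, -0.1]
grip_width: 0.0002
[0.64004618 0.21889472 0.23092169] [ 7.66849444e-01 -6.41826605e-01  7.33785464e-04]
```

View pics/wrist4.png

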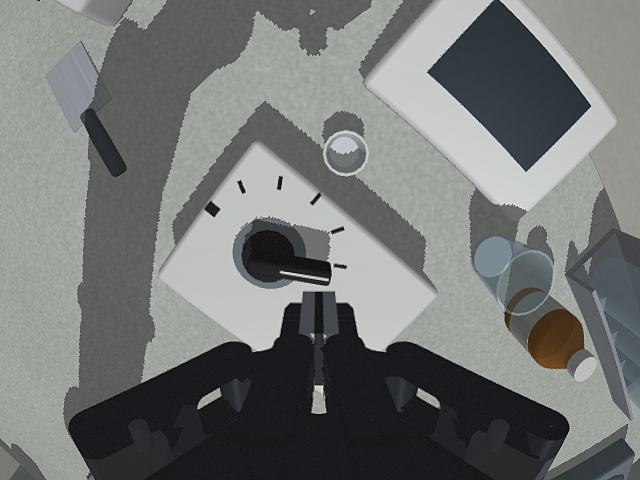

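View pics/side4.png

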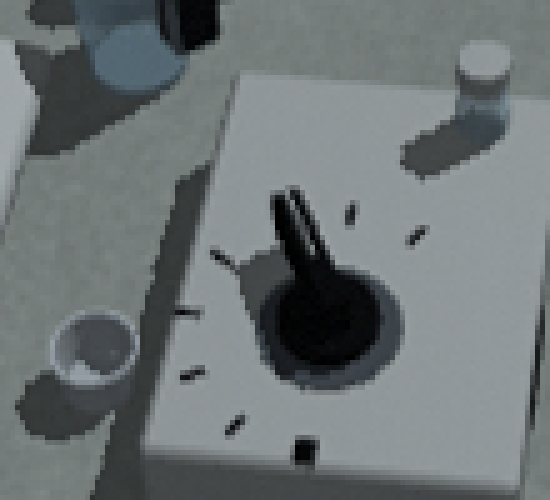

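Wrist view shows off (211,209), ticks 1–4 up to (338,231), tick 5 at (340,267) and the lever tip at (330,272). Checking the angle numerically from both views.

Run:
```python
from h import *
w=grab_frame('wrist');g=grab_frame('side')
for k in (4.5,5,5.5):
    a=np.radians(OFF-30*k); p=[*(AX+.056*np.array([np.cos(a),np.sin(a)])),.098]
    print(k,proj(w,p,True),(proj(g,p)+.4-[230,250])*5)
p,e=tri(ray(w,(330,270),True),ray(g,(285/5+229.6,190/5+249.6))); d=p[:2]-AX
print('tip',p,e,np.linalg.norm(d),(OFF-np.degrees(np.arctan2(d[1],d[0])))/30)
t,R,o=cur();K0=np.array([.5197,-.1782])
print(t,row([*K0,.231],-40))
```

```text
4.5 [332.22785773 261.49438882] [256.68001994 200.43934535]
5 [331.06172403 278.56075504] [284.90121302 187.95445302]
5.5 [325.32895141 294.24276484] [315.67373799 181.46847017]
tip [0.62242484 0.18416702 0.09614618] [np.float64(0.003165414762972779), np.float64(0.0031654147629727107)] 0.05480693187590772 4.892542603511259
[0.63895037 0.21823219 0.22864934] [ 1.630e+02  3.805e+02 -1.700e+00  1.000e-01  1.000e-01  1.000e-01]
```

Both views put the lever at position 5 (4.9, with 4.5 and 5.5 clearly excluded). Moving over the key box.

```bash
python3 -m handwheel '163 380 0 0 0 0 0;163 380 0 0 0 0 0;163 380 0 0 0 0 0;163 380 0 0 0 0 0;163 380 0 0 0 0 0;163 380 0 0 0 0 0;163 380 0 0 0 0 0;163 380 0 0 0 0 0;163 380 0 0 0 0 0;163 380 0 0 0 0 0;163 380 0 0 0 0 0'
python3 - <<'E'
from h import *
w=grab_frame('wrist'); cv2.imwrite('pics/wrist5.png',w['pixels'][:,:,::-1])
u=proj(w,[.5197,-.1782,.0613],True); print(u)
x,y=int(u[0]),int(u[1]);cv2.imwrite('pics/wrist5c.png',cv2.resize(w['pixels'][max(y-75,0):y+75,x-80:x+80,::-1],None,fx=4,fy=4))
t,R,o=cur(); print(t,o['contact_force'],row([.5197,-.1782,.1],-40))
E
```

```text
clock: 10.35
tcp_pos: [0.521, -0.1763, 0.23]
orientation: [-2.953, 1.07, 0.0]
contact_force: [-1.4, -0.1, -0.9]
grip_width: -0.0001
[319.74573594 220.31965563]
[ 0.52088923 -0.1765689   0.23007176] [-0.43096874  0.71930768  1.6581869 ] [ 2.000e-01  2.000e+00  1.301e+02 -0.000e+00  0.000e+00  1.000e-01]
```

View pics/wrist5.png

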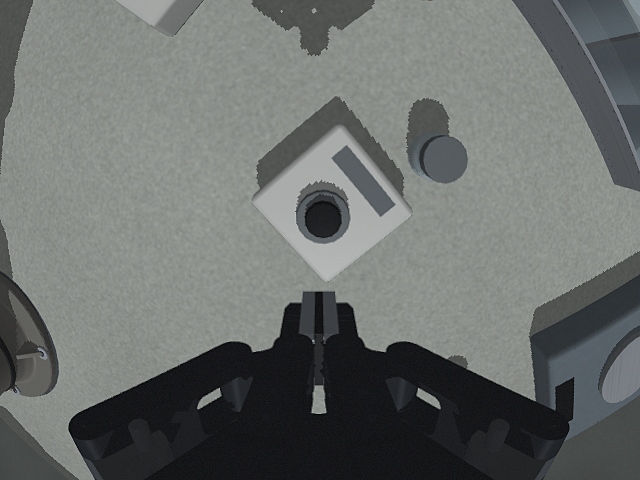

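View pics/wrist5c.png

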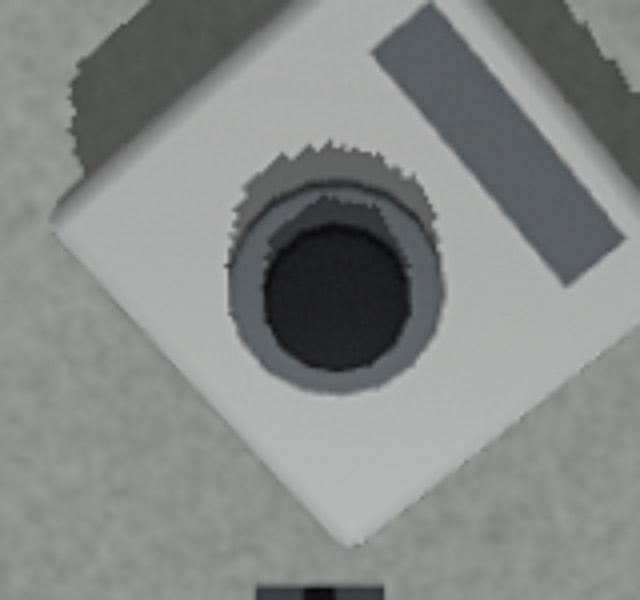

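Run:
```python
from h import *
w=grab_frame('wrist');f=grab_frame('top');g=grab_frame('side')
m=(w['pixels'].max(2)<50).astype(np.uint8); m[260:]=0
for c in cv2.findContours(m,0,2)[0]:
    if cv2.contourArea(c)>300: E=cv2.fitEllipse(c); print(E); 
    else: continue
    if 290<E[0][0]<350 and 190<E[0][1]<250: u=E[0]
print('z.061',onz(w,u,.061,True))
rt=ray(f,(252/5+350-.4,365/5+200-.4));rs=ray(g,(317/5+300-.4,203/5+170-.4))
print(tri(ray(w,u,True),rt,rs)); print(tri(ray(w,u,True),rs),tri(ray(w,u,True),rt))
p=tri(ray(w,u,True),rt,rs)[0]
t,R,o=cur(); print(t,row([*p[:2],.075],-40),row([*p[:2],.052],-40))
```

```text
((322.5354919433594, 218.29550170898438), (36.04859924316406, 36.66382598876953), 2.4591422080993652)
z.061 [ 0.52260156 -0.17871671  0.061     ]
(array([ 0.52069705, -0.17893755,  0.0598674 ]), [np.float64(0.0017209717628995523), np.float64(0.0009568668990633814), np.float64(0.0010863224544157412)])
(array([ 0.52111176, -0.17949483,  0.05951106]), [np.float64(0.0013357805556304173), np.float64(0.0013357805556305595)]) (array([ 0.52077662, -0.18036423,  0.04948015]), [np.float64(0.0005828588634638096), np.float64(0.0005828588634638539)])
[ 0.52073956 -0.17721114  0.23021705] [ 1.100e+00  1.400e+00  1.552e+02 -0.000e+00 -0.000e+00  1.000e-01] [ 1.100e+00  1.400e+00  1.782e+02 -0.000e+00 -0.000e+00  1.000e-01]
```

Key top is at about (0.521, -0.179, 0.060), and the views agree to within 2 mm. Going down to 8 mm above it, then pressing in small steps.

```bash
python3 -m handwheel '1.3 1.4 50 0 0 0 0;1.3 1.4 100 0 0 0 0;1.3 1.4 140 0 0 0 0;1.3 1.4 160 0 0 0 0;1.3 1.4 160 0 0 0 0;1.3 1.4 160 0 0 0 0;1.3 1.4 160 0 0 0 0'
python3 -m handwheel '0 0 1 0 0 0 0;0 0 2 0 0 0 0;0 0 3 0 0 0 0;0 0 4 0 0 0 0;0 0 5 0 0 0 0;0 0 6 0 0 0 0;0 0 7 0 0 0 0;0 0 7 0 0 0 0'
```

```text
clock: 11.42
tcp_pos: [0.5215, -0.1797, 0.0715]
orientation: [-2.952, 1.073, -0.003]
contact_force: [0.6, 0.4, -0.2]
grip_width: 0.0003
clock: 12.42
tcp_pos: [0.5207, -0.1795, 0.0632]
orientation: [2.953, -1.073, 0.0]
contact_force: [-1.0, -0.3, 3.3]
grip_width: -0.0001
```

```bash
for i in 1 ; do python3 -m handwheel '0 0 1 0 0 0 0;0 0 1 0 0 0 0;0 0 1 0 0 0 0'; python3 -m handwheel '0 0 1 0 0 0 0;0 0 1 0 0 0 0;0 0 1 0 0 0 0'; python3 -m handwheel '0 0 1 0 0 0 0;0 0 1 0 0 0 0;0 0 1 0 0 0 0'; python3 -m handwheel '0 0 1 0 0 0 0;0 0 1 0 0 0 0;0 0 1 0 0 0 0'; done | egrep 'tcp|force'
```

```text
tcp_pos: [0.5207, -0.1795, 0.0623]
contact_force: [-0.4, -0.7, 4.3]
tcp_pos: [0.5207, -0.1795, 0.0612]
contact_force: [-2.1, 1.0, 5.1]
tcp_pos: [0.5208, -0.1795, 0.061]
contact_force: [-4.1, 1.6, 12.8]
tcp_pos: [0.5208, -0.1795, 0.0608]
contact_force: [-6.3, 1.8, 21.4]
```

Run:
```python
from h import *
w=grab_frame('wrist');g=grab_frame('side')
cv2.imwrite('pics/wrist6.png',cv2.resize(w['pixels'][200:360,220:420,::-1],None,fx=4,fy=4,interpolation=cv2.INTER_CUBIC))
cv2.imwrite('pics/side6.png',cv2.resize(g['pixels'][180:250,320:400,::-1],None,fx=8,fy=8,interpolation=cv2.INTER_CUBIC))
t,R,o=cur(); print(t,o['contact_force'],o['moment'])
```

```text
[ 0.52084524 -0.17956261  0.06082767] [-6.53143938  1.90834825 21.95955812] [ 0.39373229  1.46896962 -0.02871884]
```

View pics/wrist6.png

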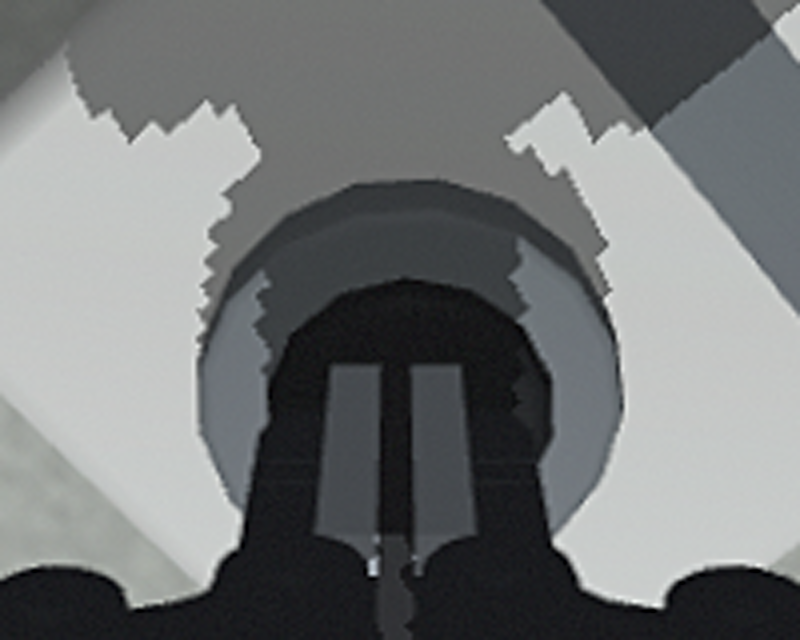

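View pics/side6.png

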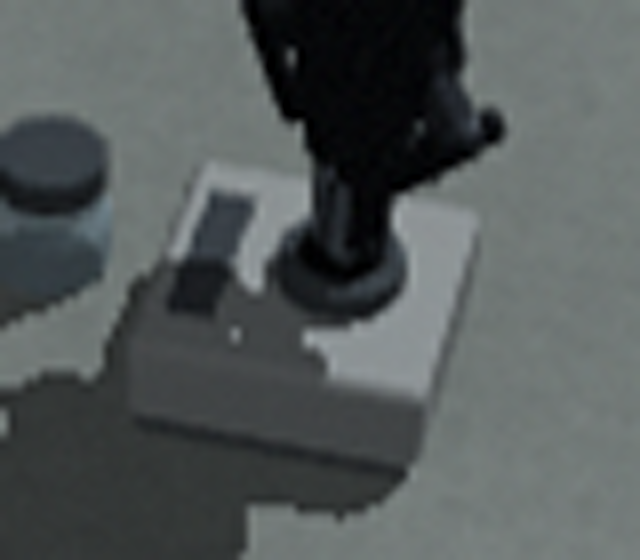

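Run:
```python
from h import *
w=grab_frame('wrist'); t,R,o=cur()
for n,p in dict(keytop=(408,280),tipL=(330,365),tipR=(465,365),keyL=(270,400),keyR=(550,400),colTop=(415,181),colL=(198,390),colR=(622,390),colTopIn=(415,212)).items():
    u=(p[0]/4+220-.375,p[1]/4+200-.375)
    for z in (.053,.057,.061): print(n,z,(R.inv().apply(onz(w,u,z,True)-t)*1e3)[:2].round(1),end=' ')
    print()
```

```text
keytop 0.053 [  0.6 -15.6] keytop 0.057 [  0.6 -17.2] keytop 0.061 [  0.5 -18.8] 
tipL 0.053 [-8.  -5.4] tipL 0.057 [-7.8 -7.3] tipL 0.061 [-7.6 -9.1] 
tipR 0.053 [ 7.  -5.4] tipR 0.057 [ 6.8 -7.3] tipR 0.061 [ 6.5 -9.1] 
keyL 0.053 [-14.8  -1. ] keyL 0.057 [-14.4  -3. ] keyL 0.061 [-14.1  -5. ] 
keyR 0.053 [16.6 -1. ] keyR 0.057 [16.1 -3. ] keyR 0.061 [15.7 -5. ] 
colTop 0.053 [  1.3 -26.9] colTop 0.057 [  1.2 -28.1] colTop 0.061 [  1.2 -29.4] 
colL 0.053 [-22.9  -2.2] colL 0.057 [-22.3  -4.1] colL 0.061 [-21.7  -6.1] 
colR 0.053 [24.7 -2.2] colR 0.057 [24.1 -4.1] colR 0.061 [23.4 -6.1] 
colTopIn 0.053 [  1.3 -23.4] colTopIn 0.057 [  1.3 -24.8] colTopIn 0.061 [  1.2 -26.1]
```

The fingertip sits about 4–5 mm off the key centre along tool y, so its corners may be resting on the collar. I'll lift, re-centre and press again to see whether the stop depth changes.

```bash
python3 -m handwheel '0 0 -8 0 0 0 0;0 0 -14 0 0 0 0;1 -5 -14 0 0 0 0;1 -5 -14 0 0 0 0;1 -5 -14 0 0 0 0'
python3 - <<'E'
from h import *
w=grab_frame('wrist');t,R,o=cur(); print(t,o['contact_force'])
cv2.imwrite('pics/wrist7.png',cv2.resize(w['pixels'][200:360,220:420,::-1],None,fx=4,fy=4,interpolation=cv2.INTER_CUBIC))
E
```

```text
clock: 14.7
tcp_pos: [0.5245, -0.1761, 0.0728]
orientation: [2.953, -1.073, -0.001]
contact_force: [0.3, 0.7, 0.0]
grip_width: 0.0
[ 0.5244359  -0.17619089  0.07280743] [-0.09680031 -0.15671035 -0.77854364]
```

View pics/wrist7.png

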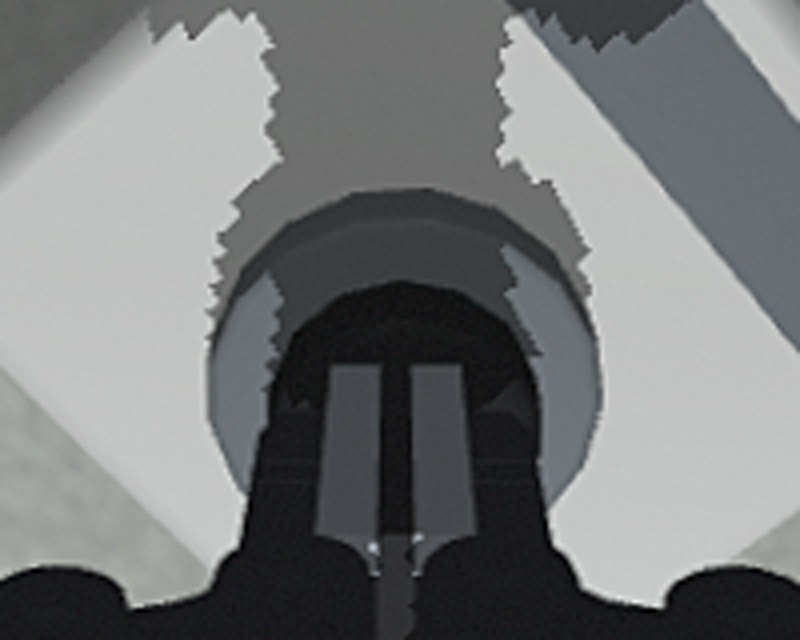

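```bash
python3 -m handwheel '0 0 2 0 0 0 0;0 0 4 0 0 0 0;0 0 6 0 0 0 0;0 0 7 0 0 0 0;0 0 7 0 0 0 0;0 0 7 0 0 0 0'|egrep 'tcp|force';  python3 -m handwheel '0 0 2 0 0 0 0;0 0 2 0 0 0 0;0 0 2 0 0 0 0'|egrep 'tcp|force'; python3 -m handwheel '0 0 2 0 0 0 0;0 0 2 0 0 0 0;0 0 2 0 0 0 0'|egrep 'tcp|force'; python3 -m handwheel '0 0 1 0 0 0 0;0 0 1 0 0 0 0;0 0 1 0 0 0 0'|egrep 'tcp|force'; python3 -m handwheel '0 0 1 0 0 0 0;0 0 1 0 0 0 0;0 0 1 0 0 0 0'|egrep 'tcp|force'
```

```text
tcp_pos: [0.5246, -0.1763, 0.0663]
contact_force: [-1.2, 0.1, 1.6]
tcp_pos: [0.5247, -0.1763, 0.0643]
contact_force: [-0.7, 0.1, 3.3]
tcp_pos: [0.5247, -0.1763, 0.0623]
contact_force: [-1.9, -1.0, 4.2]
tcp_pos: [0.5247, -0.1763, 0.0613]
contact_force: [-1.7, -0.5, 5.2]
tcp_pos: [0.5248, -0.1763, 0.061]
contact_force: [-3.5, 1.2, 12.2]
```

Same stop (z ≈ 0.061), now centred. First touch is at about 0.067 and the spring reads 5 N at the bottom, which gives the full 6 mm travel. So the key is right down on its own stop. Releasing.

```bash
python3 -m handwheel '0 0 -10 0 0 0 0;0 0 -30 0 0 0 0;0 0 -80 0 0 0 0;0 0 -130 0 0 0 0;0 0 -170 0 0 0 0;0 0 -170 0 0 0 0;0 0 -170 0 0 0 0;0 0 -170 0 0 0 0'
python3 - <<'E'
from h import *
for n in ['top','side','wrist']:
    f=grab_frame(n); cv2.imwrite(f'pics/{n}8.png',f['pixels'][:,:,::-1])
f=grab_frame('side'); cv2.imwrite('pics/side8c.png',cv2.resize(f['pixels'][170:350,230:410],None,fx=3.3,fy=3.3,interpolation=cv2.INTER_CUBIC)[:,:,::-1])
E
```

```text
clock: 18.0
tcp_pos: [0.5238, -0.176, 0.2287]
orientation: [2.952, -1.073, -0.004]
contact_force: [0.3, 0.2, -0.2]
grip_width: 0.0
```

View pics/top8.png

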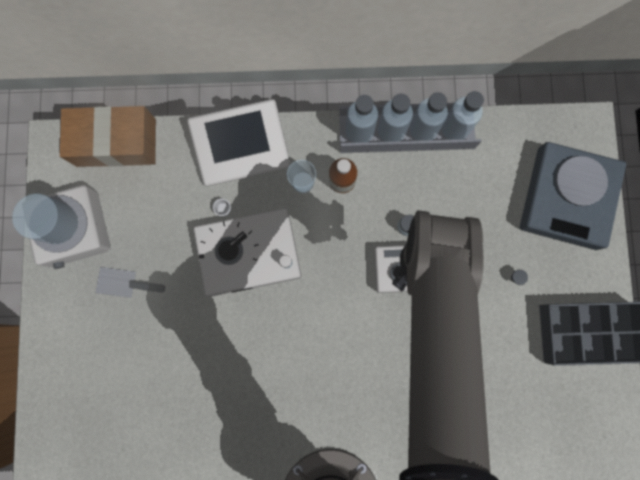

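View pics/side8c.png

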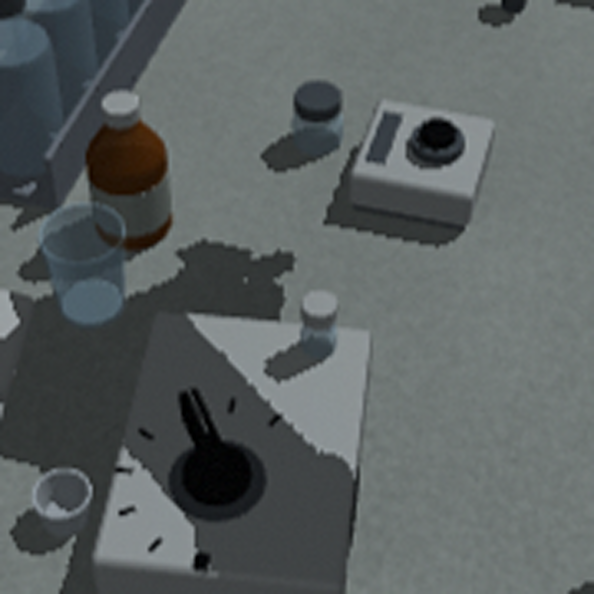

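View pics/wrist8.png

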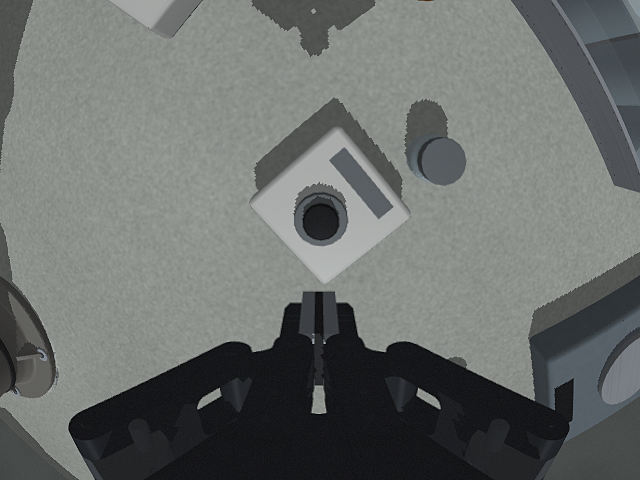

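The side crop shows the lever still over tick 5 at (190,395), with ticks 6 and 7 free at (232,405) and (275,420). The key is up at (437,133), and the top view shows vial, beaker, bottle, jar, crucible, spatula and stopper where they were. Handing in.

Run:
```python
from bench import workorder
print(workorder.hand_in())
```

```text
the job is handed in; nothing more can be done
None
```

I pushed the lever with the closed fingertips from position 2 to position 5, one click at a time, then pressed the start key and let it come up. I handed the job in after about 18 s, with the arm clear of everything.

- **Lever:** the last views show it over tick 5, measured at about 4.9 clicks, with ticks 6 and 7 free. It never went past 5.
- **Key:** I pressed it twice. The first press landed about 4–5 mm off centre, so I re-centred and pressed again in case the fingertip had been stopped by the collar. Both presses stopped at the same height, about 0.061 m, with roughly 5 N of spring force just before the stop. First touch was at about 0.067 m, so the key went its full 6 mm. It is back up.
- **Forces:** the highest wrist force I read was about 22 N, during the first key press.
- **Other objects:** the final pictures show all of them where they were.
- **Disagreement:** the cameras put the key top at about 0.060 m, while touch put it at about 0.067 m. I relied on touch.

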